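# Fit the balance pan and bring the weighing bottle with tongs

### The job

Get the balance ready and bring the sample to it: put the loose weighing pan back on the balance, fully home on its two pegs, and let go of it. Then pick up the steel spring tongs, close their jaws on the small glass weighing bottle (the bottle must never be touched by the gripper itself) and lift it, upright. Finish while holding it still with the tongs a few centimetres above the middle of the pan, touching nothing else; do not put it down, and leave the buffer bottle, the membrane box and the flask where they are.

Things in the scene. Friction and masses are not known exactly. Their poses are not given: they have to be found in the camera images.
- balance: fixed compact laboratory balance, white case 190 mm deep (x) by 156 mm wide (y), console towards its -x. Origin on the bench straight under the middle of the pan seat, z up; the case reaches 125 mm to -x, 65 mm to +x, 78 mm to either side; deck top 62 mm above the bench, console lower. Turned by up to 0.3 rad
- seat (a point): middle of the top of the balance's aluminium pan carrier (46 mm in x, 70 mm in y, top 72 mm above the bench, 10 mm above the deck), axes as the balance. Two round pegs, 8 mm diameter, 7.5 mm tall, tips tapered, stand on it at y = -25 and +25 mm. Pan home: its underside flat on the carrier, its origin here, its x axis along this x axis, either way round
- pan: loose stainless-steel weighing pan, a flat rectangle 66 mm (its x) by 90 mm (its y) by 14 mm high, 0.18 kg, lying right way up on the bench. Origin at the middle of its underside, z up. In the underside two blind sockets, 11 mm diameter, 10 mm deep, at y = -25 and +25 mm. Grip it across its 66 mm; either way round fits
- tongs: loose steel spring tongs lying on edge on the bench, 180 mm long, 22 mm high everywhere, 90 g, balanced near the origin. Origin on the underside midway between the two black 50 mm long grip sleeves on the arms; x points to the jaws, arms to +y and -y, closed end of the spring bow at x = -93 mm. The arms turn about x = -75 mm and are parallel when closed on the weighing bottle
- tongs_jaws (a point): middle of the gap between the tongs' jaws, 85 mm ahead (+x) of their origin, 11 mm above their underside. Hollow rubber-lined cheeks 22 mm long (x) and 22 mm high for a round body of 30 mm diameter; gap between the lips about 60 mm relaxed, 49 mm with the sleeves squeezed to 55 mm
- weighing_bottle: small tall-form glass weighing bottle standing on the bench, 45 g: straight body 30 mm diameter up to 44 mm height, then a white ground stopper, 34 mm diameter at its rim, with a round knob, 66 mm high in all. Origin at the middle of its underside, z up. To be held by the straight body
- buffer_bottle: bystander: white plastic screw-cap bottle, 40 mm diameter, 75 mm high, origin at the middle of its underside; the weighing bottle and it may have changed places
- membrane_box: bystander: flat clear box of membrane filters, 78 x 78 x 20 mm, origin at the middle of its underside
- flask: bystander: stoppered conical glass flask, 104 mm base diameter, 158 mm high, origin at the middle of its underside
- tongs_grip (a point): midway between the grip sleeves, 11 mm above the tongs' underside; axes as the tongs. Width over the sleeves 60 mm relaxed, 40 to 42 mm when closed on the weighing bottle. Squeezing takes about 4 N at first, 6 to 9 N at 55 mm, 11 to 15 N at 42 mm; let go, they spring open. Squeezed to 53 to 55 mm they can be carried, jaws open; 20 N or more closes them firmly on the bottle
There are look-alikes about, which are no part of the job. What is shaped like the pan but black or turquoise is not meant.

How it is judged:
By the outcome, as a careful person would: the job done as asked, in the order asked, and still so for the second after the job is handed in, while the arm keeps its last pose, push and grip.
It also fails if it takes over 54 s, if anything falls off the work surface, if the arm or the gripper's body presses on something with over 40 N, if the wrist force passes 120 N, or if a joint passes its speed limit or range.

### The arm

A 6-joint arm with a two-finger parallel gripper is mounted at the origin on the work surface. World frame = base frame: x ahead of the robot, y to its left, z up, the work surface at z = 0. Lengths are in m, angles in rad, forces in N, time in s.
With the tool pointing down it reaches from about 0.425 to 0.95 m from the base axis. Payload 3.5 kg.
Tool frame: the origin (TCP) lies at the very end of the fingers, on their centre line; the grasp point (between the pads) lies ctrl.grip_point_offset behind it (ctrl.grip_point_offset is the distance from the TCP to the grasp point, in m); z points along the fingers, y is the direction in which the jaws open and shut (so a half turn about z gives the same grasp; the last joint's range is limited). The gripper opens to 85 mm and grips with 20 to 120 N. Pads are 22 mm wide; open, the fingers measure 114 mm over their backs; the gripper's body (76 mm by 85 mm) begins 54 mm behind the grasp point. The pads swing forward as they close: fully open they stand 13 mm farther back than shut.
Start: joints at [-1.351, 0.286, 1.577, -0, 1.279, -0.15], TCP at [0.244, -0.629, 0.231] pointing down, gripper open.
Joint ranges: [-2.77, 2.77], [-0.9, 2.22], [0.21, 2.48], [-1.53, 4.67], [0.24, 2.81], [-2.84, 2.84]. Speed limits (rad/s): [2.79, 2.79, 3.14, 3.14, 3.14, 3.14].

### API

Orientations are given as a unit quaternion [x, y, z, w].
In Python, from plant import telemetry, imaging, ticket, finder, ctrl gives the robot as it stands. The module is installed in compiled form; this text tells all that it offers.
- The arm moves only by the shell command python3 -m crank 'ROWS' [FORCE]. ROWS is JSON, a list of rows, each a list of 7 numbers: the shift along the tool's x, y, z scaled (see below), then the turn, a rotation vector about the tool's x, y, z scaled (see below), then the opening, from 0 (shut) to 1 (fully open). A call has 1 to 12 rows; each row is the pose to reach, as a shift and turn from the pose commanded when the call began, along the tool's axes at that moment; what a row does not reach only later rows make up. The controller multiplies each number of a shift by 0.15 m and each number of a turn by 90 degrees. A row lasts 1/10 s, in which the tool goes at most 50 mm and 8.59 degrees, less where a joint would pass 70% of its speed; a pose out of reach is approached as far as the arm can. A call with a number of a shift or a turn outside -1 to 1 is refused whole. A call with a gripper value outside its range is refused whole. The fingers move at their own pace and stop on an object; FORCE is the grip in N (left out, the last holds). Time passes only in rows, so rows that repeat a pose let the fingers close. It gives the time, the measured TCP pose, the force and the opening at its end, in the units of the state.
- telemetry.get_state(): the state, without advancing time (a new reading comes with each control period).
- imaging.read_camera(name): name is "scene" or "top"; returns a dict with "pixels" (480x640x3 uint8, red, green, blue), "vfov" (degrees; the focal length in pixels is half the picture's height over the tangent of half this angle, whatever the lens; pixels are square), "cx", "cy" (the principal point, pixels), "distortion" ([k1, k2, p1, p2, k3] as OpenCV has them; the pictures are not rectified), "rvec" (rotation vector, rad) and "tvec" (3), from world to camera coordinates, as OpenCV has them. Camera axes: x right, y down, z forward; pixel columns grow to the right and rows downward; lengths in m; the calibration is good to about 2 mm. A picture is of the moment at which its call begins. There is no depth.
- ticket.sign_off(): hands the job in, once; it reports no verdict.
Trained networks look in a picture, given as the dict that the camera call returned (one of the last four; its "shot" number tells which), for a name from the list of things; names that differ only in an ending like _2 or _b are one class to them, and where a whole thing is asked for, a point or a joint stands for the part that bears it (a point fixed in the world has none). Each returns a list of dicts, best first, with "confidence" (0 to 1); they miss things now and then, are a little off and sometimes report something else, mostly with a low value. They report only what shows in the picture. A call takes as long as a camera call. They do not tell look-alikes from the thing itself.
- finder.masks_of(label, picture): "pixels" (480x640 bool, what is visible of it) and "extent" ([left, top, right, bottom] in pixels, round what is visible of it).
- finder.pinpoint(label, picture): "location" ([row, column] in pixels: a listed point, or the origin of a listed thing).
The state is a dict: "time": time; "qpos": joint angles; "dq": joint speeds; "joint_efforts": joint torques, N m; "eef_pos": TCP position; "tcp_rot": TCP orientation; "contact_force": force on the tool from outside, world axes, zero at the start; "wrist_torque": the same for the moment, N m; "opening": opening from 0.0 (shut) to 1.0 (fully open).
Only numpy, scipy, OpenCV 4.12 (cv2) and the standard library are available. Lean on these libraries where they do the work, as an engineer would, in place of code of your own. Each camera call takes 0.05 s, during which the arm holds its last target.

## Working session

There is one attempt and no reset: what is moved stays moved. The work goes in short steps, Python scripts to look and compute and a shell command to move; the robot and the scene stay as the last step left them, time stands still between calls to the robot, and variables do not carry over. Pictures are saved under pics/ and viewed, and the job is handed in when it is done.

```bash
mkdir -p pics; ls; cat > h.py <<'E'
import numpy as np, cv2
from plant import telemetry, imaging, ticket, finder, ctrl
from scipy.spatial.transform import Rotation as R
def shot(name,save=None):
    p=imaging.read_camera(name)
    if save: cv2.imwrite('pics/'+save,p['pixels'][:,:,::-1])
    return p
def K(p):
    f=240/np.tan(np.radians(p['vfov'])/2)
    return np.array([[f,0,p['cx']],[0,f,p['cy']],[0,0,1.]])
def ray(p,uv):
    u=cv2.undistortPoints(np.array([[uv]],float),K(p),np.array(p['distortion'],float))[0,0]
    Rm=cv2.Rodrigues(np.array(p['rvec'],float))[0]; t=np.array(p['tvec'],float).ravel()
    return -Rm.T@t, Rm.T@np.array([u[0],u[1],1])
def at_z(p,uv,z):
    o,d=ray(p,uv); return o+d*(z-o[2])/d[2]
def proj(p,X):
    return cv2.projectPoints(np.array(X,float).reshape(-1,1,3),np.array(p['rvec'],float),np.array(p['tvec'],float),K(p),np.array(p['distortion'],float))[0].reshape(-1,2)
def tri(ps,uvs):
    A=np.zeros((3,3));b=np.zeros(3)
    for p,uv in zip(ps,uvs):
        o,d=ray(p,uv);d/=np.linalg.norm(d);M=np.eye(3)-np.outer(d,d);A+=M;b+=M@o
    return np.linalg.solve(A,b)
E
python3 - <<'E'
from h import *
print(telemetry.get_state(), ctrl.grip_point_offset)
for n in ('scene','top'):
    p=shot(n,n+'0.png'); print(n,p['vfov'],p['cx'],p['cy'],p['distortion'],ray(p,(320,240)))
    for l in ['balance','pan','tongs','weighing_bottle','buffer_bottle','membrane_box','flask']:
        print(l,[(np.round(x['confidence'],2),np.round(x['extent'])) for x in finder.masks_of(l,p)])
    for l in ['seat','pan','tongs','tongs_jaws','tongs_grip','weighing_bottle','buffer_bottle','balance']:
        print(l,[(np.round(x['confidence'],2),np.round(x['location'],1)) for x in finder.pinpoint(l,p)])
E
```

```text
pics
{'time': 0.0, 'qpos': array([-1.35103504e+00,  2.87222585e-01,  1.57817295e+00,  7.96170555e-06,
        1.27864299e+00, -1.49979003e-01]), 'dq': array([-1.65214546e-05, -1.10187074e-03,  1.86349240e-04,  2.27267339e-03,
       -6.36839155e-04, -6.10023174e-04]), 'joint_efforts': array([ 1.02659858e-03, -4.05977511e+01, -2.92628235e+01, -5.55326051e-05,
        5.79300613e-03,  3.50890602e-06]), 'eef_pos': array([ 0.24382272, -0.62871038,  0.22991144]), 'tcp_rot': array([ 9.82959605e-01,  1.83817623e-01, -3.88525939e-05, -1.22232637e-03]), 'contact_force': array([ 0.25207614, -0.14821363,  0.09778034]), 'wrist_torque': array([-0.01609153,  0.00657974, -0.03560386]), 'opening': 1.00096078439839} 0.0187
scene 52.34000970547065 317.12235543834794 243.15597806287062 [-0.03024134  0.          0.          0.          0.        ] (array([1.43127083, 0.10818188, 0.8587647 ]), array([-0.73780259, -0.0785731 , -0.67048496]))
balance [(np.float64(0.66), array([357., 224., 427., 292.]))]
pan [(np.float64(0.81), array([219., 189., 258., 211.])), (np.float64(0.67), array([178., 213., 214., 23
[... 1809 characters left out ...]
0., 276., 288.]))]
membrane_box [(np.float64(0.65), array([295., 159., 327., 192.]))]
flask [(np.float64(0.59), array([136., 247., 178., 282.]))]
seat [(np.float64(0.91), array([242. , 244.5]))]
pan [(np.float64(0.92), array([286.3, 431.2])), (np.float64(0.65), array([330.4, 401.9])), (np.float64(0.61), array([275.8, 484.8]))]
tongs [(np.float64(0.5), array([278.7, 335.6]))]
tongs_jaws [(np.float64(0.54), array([250.2, 344.8]))]
tongs_grip [(np.float64(0.47), array([280.4, 336.8]))]
weighing_bottle [(np.float64(0.51), array([219.6, 328.8]))]
buffer_bottle [(np.float64(0.78), array([229.5, 402.9]))]
balance [(np.float64(0.86), array([246.2, 244.6])), (np.float64(0.47), array([240.2, 240.8]))]
```

View pics/scene0.png

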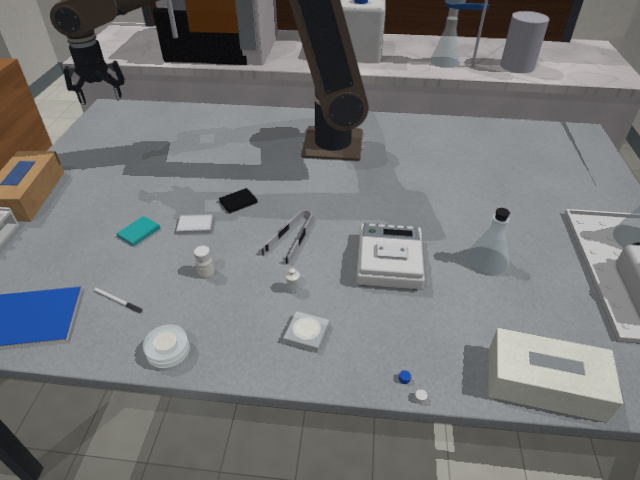

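View pics/top0.png

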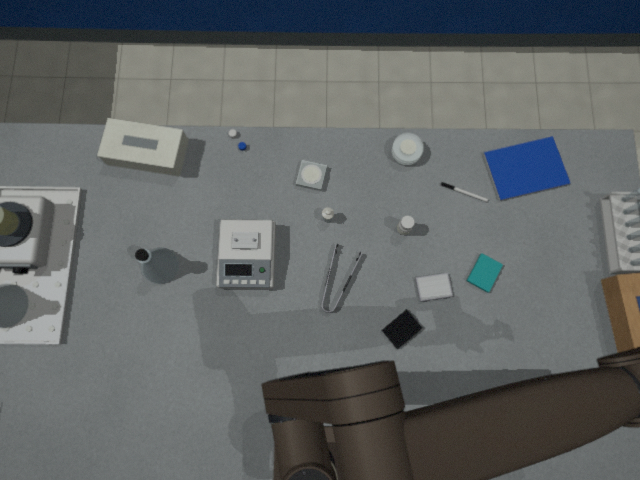

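```bash
python3 - <<'E'
import cv2
a=cv2.imread('pics/scene0.png')[185:305,110:320]; cv2.imwrite('pics/s0c.png',cv2.resize(a,None,fx=3.8,fy=3.8,interpolation=cv2.INTER_CUBIC))
a=cv2.imread('pics/top0.png')[200:355,310:515]; cv2.imwrite('pics/t0c.png',cv2.resize(a,None,fx=3.8,fy=3.8,interpolation=cv2.INTER_CUBIC))
a=cv2.imread('pics/top0.png')[205:305,200:290]; b=cv2.imread('pics/scene0.png')[210:310,345:435]
cv2.imwrite('pics/bal.png',cv2.resize(cv2.hconcat([a,b]),None,fx=4.4,fy=4.4,interpolation=cv2.INTER_CUBIC))
E
```

```text
(no output)
```

View pics/s0c.png

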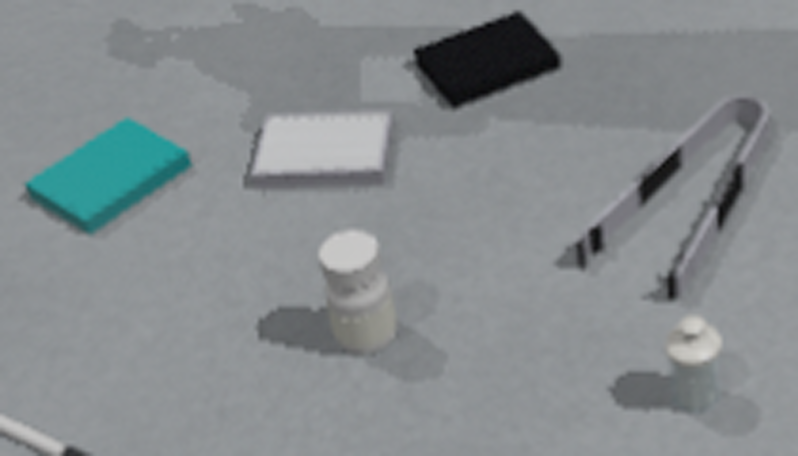

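View pics/t0c.png

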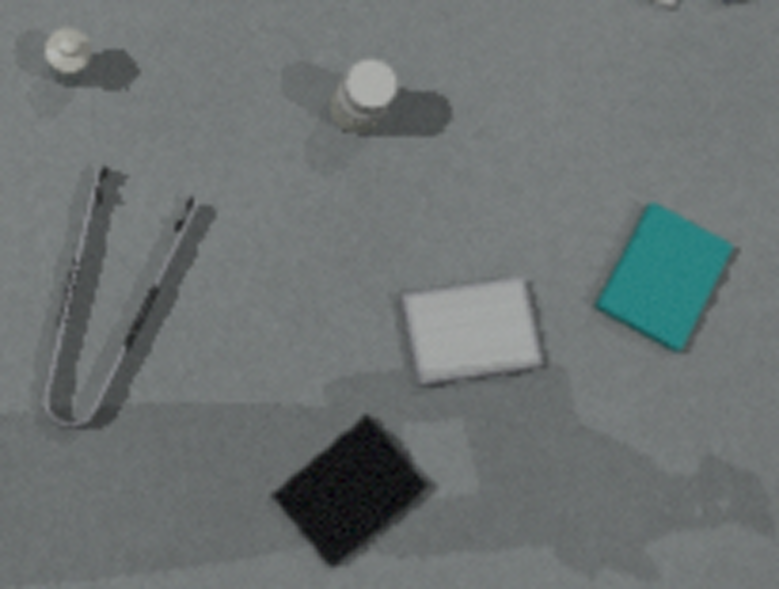

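View pics/bal.png

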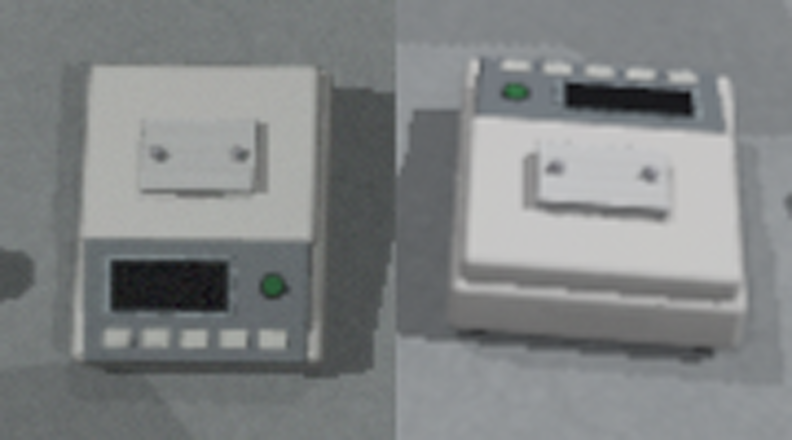

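The pan candidates in the top picture are steel (434,287), black (402,329) and turquoise (485,272). Only the steel one fits, and the crop confirms it. The weighing bottle is at top (328,214), with its knob and glass body visible. The screw-cap bottle at (406,225) is the buffer. Next I fit the poses by edges.

```bash
cat >> h.py <<'E'
from scipy.optimize import minimize
from scipy.ndimage import map_coordinates
def grad(p):
    g=cv2.cvtColor(p['pixels'],cv2.COLOR_RGB2GRAY).astype(np.float32); g=cv2.GaussianBlur(g,(0,0),0.8)
    return np.hypot(cv2.Sobel(g,cv2.CV_32F,1,0),cv2.Sobel(g,cv2.CV_32F,0,1))
def segs(pts,n=40,close=True):
    pts=np.array(pts,float);out=[]
    m=len(pts) if close else len(pts)-1
    for i in range(m):
        a,b=pts[i],pts[(i+1)%len(pts)]; out.append(a+(b-a)*np.linspace(.04,.96,n)[:,None])
    return np.vstack(out)
def rect(x0,x1,y0,y1,z): return [[x0,y0,z],[x1,y0,z],[x1,y1,z],[x0,y1,z]]
def fit(ps,L,init,scales=(3,1.5,0.7),cap=None):
    x=np.array(init,float)
    def place(q): c,s=np.cos(q[2]),np.sin(q[2]); return L@np.array([[c,s,0],[-s,c,0],[0,0,1]])+[q[0],q[1],0]
    for sc in scales:
        gs=[]
        for p in ps:
            g=grad(p); g=np.minimum(g,cap) if cap else g
            gs.append(cv2.GaussianBlur(g,(0,0),sc))
        def cost(q):
            s=0
            for p,g in zip(ps,gs):
                uv=proj(p,place(q)); s-=map_coordinates(g,[uv[:,1],uv[:,0]],order=3,mode='nearest').mean()
            return s
        sim=np.array([x,x+[.004*sc,0,0],x+[0,.004*sc,0],x+[0,0,.06*sc]])
        r=minimize(cost,x,method='Nelder-Mead',options=dict(initial_simplex=sim,xatol=1e-5,fatol=1e-5,maxiter=600)); x=r.x
    return x,r.fun
E
python3 - <<'E'
from h import *
s=shot('scene');t=shot('top')
print('pan',at_z(t,(434,287),.014),at_z(s,(195,224),.014))
for l in [('weighing_bottle'),('buffer_bottle')]:
    for p in(s,t): 
        for x in finder.pinpoint(l,p)[:1]: print(l,at_z(p,x['location'][::-1],0))
i0=at_z(t,(434,287),.014)
best=[]
for name,ps in (('t',[t]),('s',[s]),('st',[s,t])):
    L=segs(rect(-.033,.033,-.045,.045,.014))
    print('pan',name,min([fit(ps,L,[i0[0],i0[1],y]) for y in (0,.15,-.15,.3,-.3)],key=lambda r:r[1]))
    i1=at_z(t,(245,240),.072)
    L=segs(rect(-.023,.023,-.035,.035,.072))
    print('seat',name,min([fit(ps,L,[i1[0],i1[1],y],(1.5,.7)) for y in (0,.15,-.15)],key=lambda r:r[1]))
    L=np.vstack([segs(rect(-.023,.023,-.035,.035,.072)),segs([[-.058,.078,.062],[.065,.078,.062],[.065,-.078,.062],[-.058,-.078,.062]],close=False)])
    print('seat+deck',name,min([fit(ps,L,[i1[0],i1[1],y],(1.5,.7)) for y in (0,.15,-.15)],key=lambda r:r[1]))
for uv in ((235.9,239.8),(254.5,240)): print('peg',at_z(t,uv,.077))
for uv in ((345+(556-396)/4.4,210+167/4.4),(345+(649-396)/4.4,210+174/4.4)): print('pegs',at_z(s,uv,.077))
E
```

```text
pan [ 0.46137398 -0.3331963   0.014     ] [ 0.47336148 -0.3314587   0.014     ]
weighing_bottle [ 0.65260524 -0.0413578   0.        ]
weighing_bottle [ 0.65956101 -0.04375125  0.        ]
buffer_bottle [ 6.36895905e-01 -2.57101373e-01  1.11022302e-16]
buffer_bottle [ 0.63039135 -0.25137736  0.        ]
pan t (array([ 0.4637705 , -0.33241084,  0.16224572]), np.float64(-122.9075698852539))
seat t (array([0.57231433, 0.18143631, 0.0382437 ]), np.float64(-83.17985534667969))
seat+deck t (array([0.5715598 , 0.18299165, 0.00674204]), np.float64(-86.8283920288086))
pan s (array([ 0.46530627, -0.33515021,  0.16157225]), np.float64(-156.5536651611328))
seat s (array([ 5.90221113e-01,  1.79159614e-01, -2.38411476e-04]), np.float64(-119.11088562011719))
seat+deck s (array([0.59110472, 0.18041533, 0.00170025]), np.float64(-104.26729583740234))
pan st (array([ 0.46448293, -0.33397585,  0.16065148]), np.float64(-268.23583984375))
seat st (array([ 0.57891049,  0.18019074, -0.02383511]), np.float64(-166.08917236328125))
seat+deck st (array([ 0.5785069 ,  0.18170246, -0.01053461]), np.float64(-164.95791625976562))
peg [0.57481228 0.21261936 0.077     ]
peg [0.57481983 0.1621956  0.077     ]
pegs [0.58348643 0.16259204 0.077     ]
pegs [0.58374047 0.21180529 0.077     ]
```

```bash
cat >> h.py <<'E'
def overlay(p,lines,box,f,fn,dots=[]):
    x0,y0,x1,y1=box
    im=cv2.resize(p['pixels'][y0:y1,x0:x1,::-1],None,fx=f,fy=f,interpolation=cv2.INTER_CUBIC)
    for Lc,col in lines:
        uv=((proj(p,Lc)-[x0,y0]+.5)*f).astype(int); cv2.polylines(im,[uv],True,col,1)
    for X,col in dots:
        uv=((proj(p,[X])[0]-[x0,y0]+.5)*f).astype(int); cv2.circle(im,tuple(int(v) for v in uv),3,col,1)
    cv2.imwrite('pics/'+fn,im); return im
def pl(q,L):
    c,s=np.cos(q[2]),np.sin(q[2]); return np.array(L,float)@np.array([[c,s,0],[-s,c,0],[0,0,1]])+[q[0],q[1],0]
E
python3 - <<'E'
from h import *
s=shot('scene');t=shot('top')
q=[.577,.1868,0.0]
ls=[(pl(q,rect(-.023,.023,-.035,.035,.072)),(0,0,255)),(pl(q,rect(-.125,.065,-.078,.078,.062)),(0,255,0)),(pl(q,rect(-.125,.065,-.078,.078,.0)),(255,0,0))]
d=[(pl(q,[[0,y,z]])[0],(255,0,255)) for y in (-.025,.025) for z in (.072,.0795)]
a=overlay(s,ls,(350,218,432,300),5,'a.png',d);b=overlay(t,ls,(210,212,280,294),5,'b.png',d)
cv2.imwrite('pics/ov1.png',cv2.hconcat([a,b]))
a=overlay(s,[],(350,218,432,300),5,'a.png');b=overlay(t,[],(210,212,280,294),5,'b.png')
cv2.imwrite('pics/ov1r.png',cv2.hconcat([a,b]))
E
```

```text
(no output)
```

View pics/ov1.png

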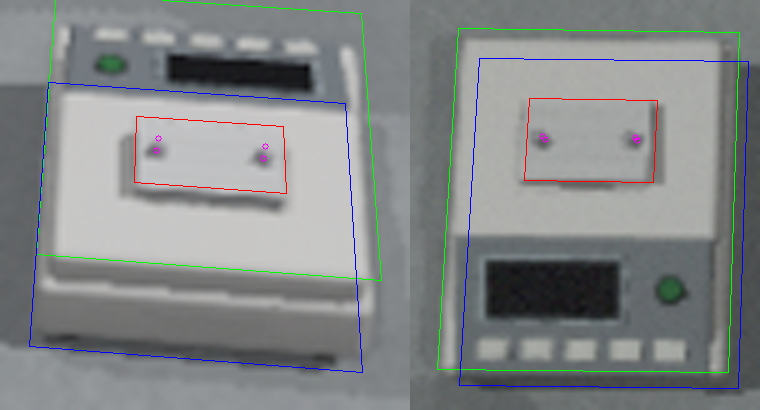

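View pics/ov1r.png

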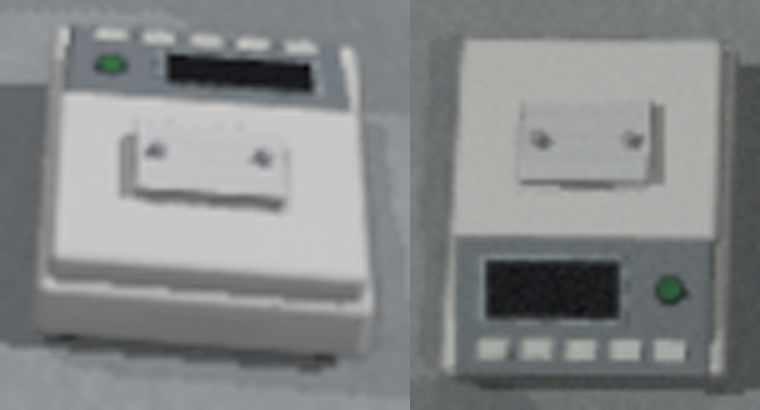

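```bash
cat >> h.py <<'E'
def tool(phi):  # tool down, tool x at angle phi
    c,s=np.cos(phi),np.sin(phi); return np.array([[c,s,0],[s,-c,0],[0,0,-1.]])
def go(xyz,phi,st=None):
    st=st or telemetry.get_state()
    T=R.from_quat(st['tcp_rot']).as_matrix(); d=T.T@(np.array(xyz)-st['eef_pos'])/.15
    r=R.from_matrix(T.T@tool(phi)).as_rotvec()/(np.pi/2)
    print('t',round(st['time'],2),'pos',np.round(st['eef_pos'],4),'phi',round(np.arctan2(T[1,0],T[0,0]),4),'tilt',np.round(T[:2,2],4),'open',round(st['opening'],3),'F',np.round(st['contact_force'],1),'M',np.round(st['wrist_torque'],2))
    print(' shift',np.round(d,3),'turn',np.round(r,3))
E
python3 - <<'E'
from h import *
go([.4645,-.334,.12],.161+np.pi/2)
for p,uvs in ((shot('top'),[(244.5,242.)]),(shot('scene'),[(390.7,248.1)])):
    print(at_z(p,uvs[0],.072))
E
```

```text
t 2.0 pos [ 0.244  -0.6293  0.2313] phi 0.3698 tilt [0. 0.] open 1.002 F [-0.7  0.9 -0.4] M [-0.02  0.01 -0.05]
 shift [ 2.082 -1.304  0.742] turn [ 0.    -0.    -0.867]
[0.57010268 0.18981216 0.072     ]
[0.57624306 0.18485699 0.072     ]
```

```bash
python3 -m crank '[[1,-0.63,0.2,0,0,-0.6,1],[1,-0.63,0.2,0,0,-0.6,1],[1,-0.63,0.2,0,0,-0.6,1],[1,-0.63,0.2,0,0,-0.6,1],[1,-0.63,0.2,0,0,-0.6,1],[1,-0.63,0.2,0,0,-0.6,1],[1,-0.63,0.2,0,0,-0.6,1]]'; python3 - <<'E'
from h import *
go([.4645,-.334,.10],.161+np.pi/2)
E
```

```text
time: 2.8
eef_pos: [0.3501, -0.4866, 0.2015]
tcp_rot: [0.791, 0.612, -0.0, 0.0]
contact_force: [0.5, 0.7, -0.1]
opening: 1.001
t 2.8 pos [ 0.3501 -0.4866  0.2015] phi 1.3168 tilt [ 0.0001 -0.0003] open 1.001 F [ 0.5  0.7 -0.1] M [ 0.03 -0.03 -0.03]
 shift [1.177 0.482 0.676] turn [ 0.     0.    -0.264]
```

```bash
python3 -m crank '[[1,0.41,0.57,0,0,-0.264,1],[1,0.41,0.57,0,0,-0.264,1],[1,0.41,0.57,0,0,-0.264,1],[1,0.41,0.57,0,0,-0.264,1],[1,0.41,0.57,0,0,-0.264,1],[1,0.41,0.57,0,0,-0.264,1]]'; python3 - <<'E'
from h import *
go([.4645,-.334,.035],.161+np.pi/2)
E
```

```text
time: 3.4
eef_pos: [0.4477, -0.3575, 0.1158]
tcp_rot: [0.649, 0.761, -0.0, -0.0]
contact_force: [0.0, -0.9, 0.0]
opening: 1.0
t 3.4 pos [ 0.4477 -0.3575  0.1158] phi 1.7285 tilt [-0.0004 -0.0003] open 1.0 F [ 0.  -0.9  0. ] M [ 0.01  0.02 -0.01]
 shift [0.137 0.135 0.539] turn [-0.     0.    -0.002]
```

```bash
python3 -m crank '[[0.137,0.135,0.3,0,0,-0.002,1],[0.137,0.135,0.54,0,0,-0.002,1],[0.137,0.135,0.54,0,0,-0.002,1],[0.137,0.135,0.54,0,0,-0.002,1]]'; python3 - <<'E'
from h import *
go([.4645,-.334,.004],.161+np.pi/2)
s=shot('scene');q=[.4645,-.334,.161]
overlay(s,[(pl(q,rect(-.033,.033,-.045,.045,z)),(0,0,255)) for z in(0,.014)],(130,140,270,250),5.5,'g1.png')
E
```

```text
time: 3.8
eef_pos: [0.4641, -0.3358, 0.0357]
tcp_rot: [0.649, 0.761, -0.0, 0.0]
contact_force: [0.6, 0.0, 0.4]
opening: 1.0
t 3.8 pos [ 0.4641 -0.3358  0.0357] phi 1.7286 tilt [ 0.0001 -0.0005] open 1.0 F [0.6 0.  0.4] M [-0.08 -0.01 -0.02]
 shift [0.011 0.005 0.211] turn [ 0.     0.    -0.002]
```

View pics/g1.png

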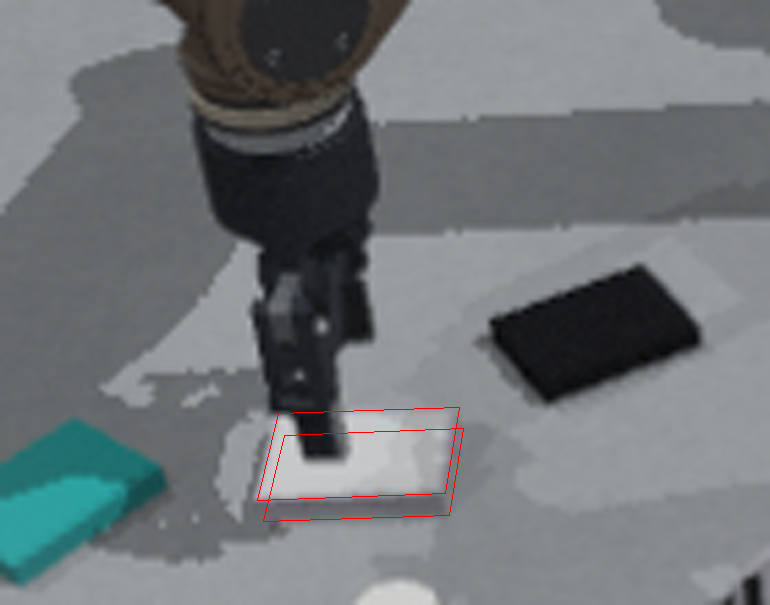

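```bash
python3 - <<'E'
from h import *
s=shot('scene')
for z in (.036,.049):
  for d in (.0425,.057): print(z,d,proj(s,[[.4641+d*np.cos(.158),-.3358+d*np.sin(.158),z]]))
E
```

```text
0.036 0.0425 [[190.74275661 225.67896658]]
0.036 0.057 [[189.93961834 229.31417247]]
0.049 0.0425 [[189.84875123 221.85376033]]
0.049 0.057 [[189.031956   225.48160932]]
```

```bash
python3 -m crank '[[0.011,0.005,0.12,0,0,-0.002,1],[0.011,0.005,0.23,0,0,-0.002,1],[0.011,0.005,0.238,0,0,-0.002,1],[0.011,0.005,0.238,0,0,-0.002,1],[0.011,0.005,0.238,0,0,-0.002,0.6],[0.011,0.005,0.238,0,0,-0.002,0.6],[0.011,0.005,0.238,0,0,-0.002,0.6],[0.011,0.005,0.238,0,0,-0.002,0.6],[0.011,0.005,0.238,0,0,-0.002,0.6],[0.011,0.005,0.238,0,0,-0.002,0.6]]' 60; python3 - <<'E'
from h import *
go([.4645,-.334,.1],.161+np.pi/2)
s=shot('scene');q=[.4645,-.334,.161]
overlay(s,[],(150,160,250,240),7,'g2.png')
E
```

```text
time: 4.9
eef_pos: [0.4657, -0.3336, 0.0007]
tcp_rot: [0.647, 0.762, -0.0, 0.001]
contact_force: [-0.1, -0.5, 6.5]
opening: 0.748
t 4.9 pos [ 0.4657 -0.3336  0.0007] phi 1.7335 tilt [ 0.0018 -0.0022] open 0.748 F [-0.1 -0.5  6.5] M [0.   0.24 0.01]
 shift [-0.003 -0.008 -0.662] turn [0.001 0.002 0.001]
```

View pics/g2.png

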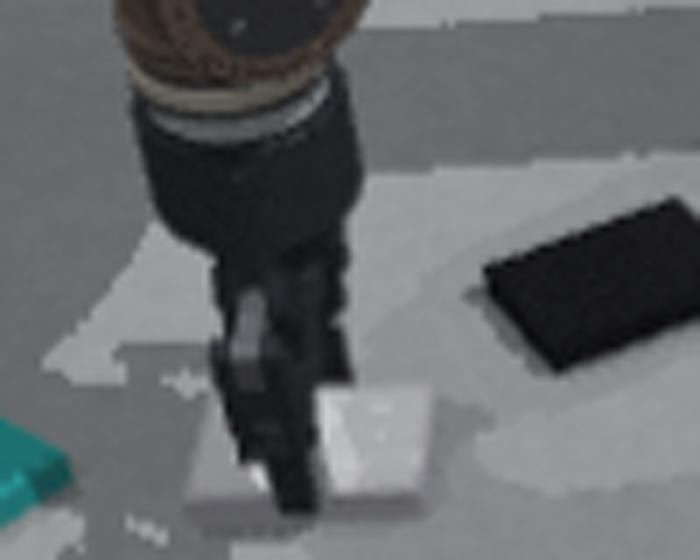

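```bash
python3 -m crank '[[0,0,-0.1,0,0,0,0.6],[0,0,-0.3,0,0,0,0.6],[0,0,-0.5,0,0,0,0.6],[0,0,-0.8,0,0,0,0.6],[0,0,-1,0,0,0,0.6],[0,0,-1,0,0,0,0.6]]' 60; python3 - <<'E'
from h import *
go([.577,.188,.16],np.pi/2)
s=shot('scene');t=shot('top')
a=overlay(s,[],(150,140,250,240),4,'g2.png')
b=overlay(t,[],(380,240,480,340),4,'g2.png')
cv2.imwrite('pics/g3.png',cv2.hconcat([a,b]))
E
```

```text
time: 5.55
eef_pos: [0.4671, -0.3346, 0.1554]
tcp_rot: [0.647, 0.762, -0.0, 0.005]
contact_force: [-0.1, -0.5, -1.5]
opening: 0.747
t 5.55 pos [ 0.4671 -0.3346  0.1554] phi 1.7335 tilt [ 0.0078 -0.0077] open 0.747 F [-0.1 -0.5 -1.5] M [-0.04 -0.05  0.01]
 shift [ 3.319  1.287 -0.052] turn [0.005 0.005 0.104]
```

View pics/g3.png

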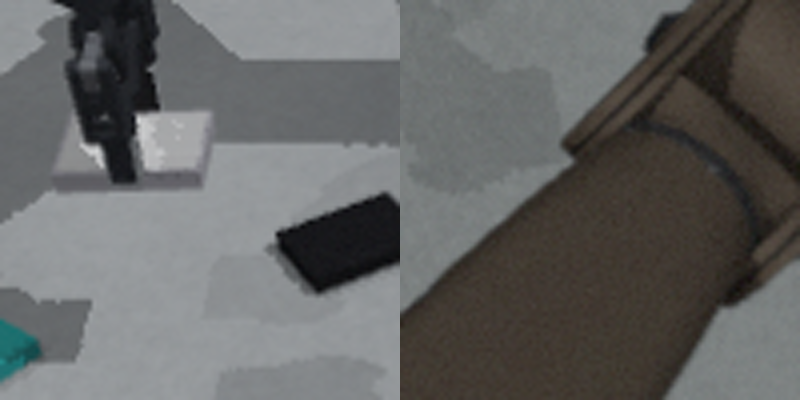

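```bash
python3 -m crank '[[0.3,0.12,0,0,0,0.03,0.6],[0.6,0.24,0,0,0,0.03,0.6],[0.9,0.35,0,0,0,0.03,0.6],[1,0.39,0,0,0,0.03,0.6]]'; python3 -m crank '[[0.3,0.12,0,0,0,0.03,0.6],[0.6,0.24,0,0,0,0.03,0.6],[0.9,0.35,0,0,0,0.03,0.6],[1,0.39,0,0,0,0.03,0.6]]';python3 -m crank '[[0.3,0.12,0,0,0,0.03,0.6],[0.6,0.24,0,0,0,0.03,0.6],[0.8,0.35,0,0,0,0.03,0.6],[1,0.39,0,0,0,0.03,0.6],[1,0.39,0,0,0,0.03,0.6]]'; python3 - <<'E'
from h import *
go([.577,.188,.14],np.pi/2)
E
```

```text
time: 6.05
eef_pos: [0.4963, -0.1702, 0.1456]
tcp_rot: [0.664, 0.748, -0.0, -0.004]
contact_force: [-0.7, 0.2, -2.1]
opening: 0.748
time: 6.45
eef_pos: [0.5378, -0.0156, 0.1465]
tcp_rot: [0.681, 0.732, -0.001, -0.002]
contact_force: [0.4, -0.6, -2.7]
opening: 0.748
time: 6.95
eef_pos: [0.5861, 0.1372, 0.1463]
tcp_rot: [0.698, 0.716, -0.001, -0.002]
contact_force: [-0.6, -0.7, -2.5]
opening: 0.75
t 6.95 pos [0.5861 0.1372 0.1463] phi 1.5956 tilt [-0.0044  0.0006] open 0.75 F [-0.6 -0.7 -2.5] M [ 0.01 -0.02 -0.01]
 shift [ 0.34  -0.052  0.043] turn [-0.003 -0.     0.016]
```

```bash
python3 -m crank '[[0.2,-0.03,0.1,-0.003,0,0.016,0.6],[0.34,-0.052,0.2,-0.003,0,0.016,0.6],[0.34,-0.052,0.27,-0.003,0,0.016,0.6],[0.34,-0.052,0.27,-0.003,0,0.016,0.6],[0.34,-0.052,0.27,-0.003,0,0.016,0.6]]'; python3 - <<'E'
from h import *
go([.577,.188,.09],np.pi/2)
s=shot('scene');t=shot('top')
st=telemetry.get_state(); e=st['eef_pos']
q=[e[0],e[1],0.]; z=e[2]
a=overlay(s,[(pl(q,rect(-.033,.033,-.045,.045,z)),(0,0,255)),(pl(q,rect(-.033,.033,-.045,.045,z+.014)),(0,0,255))],(340,200,440,300),4,'g2.png')
b=overlay(t,[(pl(q,rect(-.033,.033,-.045,.045,z+.014)),(0,0,255))],(200,200,300,300),4,'g2.png')
cv2.imwrite('pics/g4.png',cv2.hconcat([a,b]))
E
```

```text
time: 7.45
eef_pos: [0.5781, 0.1838, 0.1078]
tcp_rot: [0.709, 0.705, 0.001, 0.001]
contact_force: [0.1, 0.3, -2.0]
opening: 0.748
t 7.45 pos [0.5781 0.1838 0.1078] phi 1.5657 tilt [ 0.003  -0.0008] open 0.748 F [ 0.1  0.3 -2. ] M [ 0.   -0.06 -0.01]
 shift [ 0.028 -0.008  0.118] turn [ 0.002  0.    -0.003]
```

View pics/g4.png

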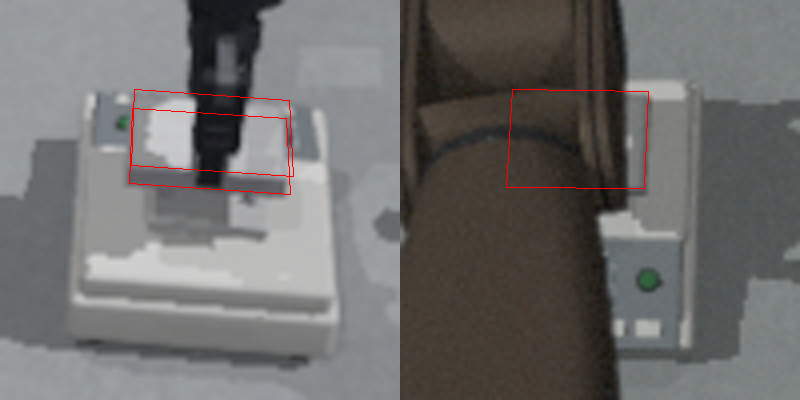

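```bash
python3 - <<'E'
from h import *
s=shot('scene')
st=telemetry.get_state(); e=st['eef_pos']; z=e[2]
print(e)
for zz in (z-.002,z,z+.002):
  L=np.vstack([segs([[.033,-.045,zz],[.033,.045,zz]],close=False),segs([[.033,.045,zz+.014],[.033,-.045,zz+.014]],close=False),segs([[.033,-.045,zz+.014],[.033,-.045,zz]],close=False),segs([[.033,.045,zz+.014],[.033,.045,zz]],close=False),segs([[-.033,.045,zz+.014],[.033,.045,zz+.014]],close=False),segs([[-.033,-.045,zz+.014],[.033,-.045,zz+.014]],close=False)])
  print(zz,fit([s],L,[e[0],e[1],0],(1.2,.6)))
E
```

```text
[0.57923138 0.1841564  0.10951428]
0.10751427574185231 (array([0.57830668, 0.18097527, 0.00538543]), np.float64(-125.29839324951172))
0.10951427574185231 (array([0.58049892, 0.18072728, 0.00639945]), np.float64(-124.97608947753906))
0.11151427574185231 (array([0.58269104, 0.1804764 , 0.0074474 ]), np.float64(-124.56147766113281))
```

```bash
python3 - <<'E'
from h import *
s=dict(shot('scene'));t=dict(shot('top'))
s['pixels']=cv2.imread('pics/scene0.png')[:,:,::-1].copy();t['pixels']=cv2.imread('pics/top0.png')[:,:,::-1].copy()
qs=[.577,.1878,0.01];qt=[.577,.189,0.01]
def ls(q): return [(pl(q,rect(-.023,.023,-.035,.035,.072)),(0,0,255)),(pl(q,rect(-.023,.023,-.035,.035,.062)),(0,200,0))]
ds=lambda q:[(pl(q,[[0,y,z]])[0],(255,0,255)) for y in (-.025,.025) for z in (.072,.0795)]
bs=(370,234,412,262);bt=(228,226,262,254)
a=cv2.vconcat([overlay(s,[],bs,9,'x.png'),overlay(s,ls(qs),bs,9,'x.png',ds(qs))])
b=cv2.vconcat([overlay(t,[],bt,9,'x.png'),overlay(t,ls(qt),bt,9,'x.png',ds(qt))])
cv2.imwrite('pics/car.png',cv2.hconcat([a,b]))
E
```

```text
(no output)
```

View pics/car.png

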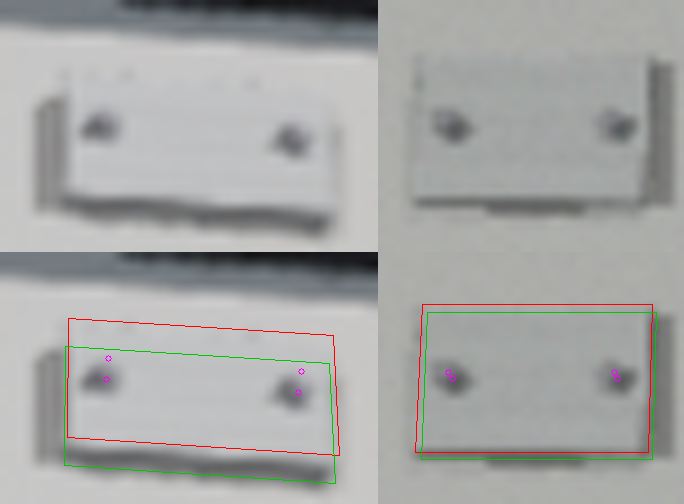

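```bash
python3 - <<'E'
from h import *
go([.5763,.190,.088],np.pi/2)
E
```

```text
t 7.7 pos [0.5791 0.1845 0.1096] phi 1.5658 tilt [0.0063 0.0001] open 0.746 F [ 0.5  0.4 -1.9] M [-0.01 -0.01  0.01]
 shift [ 0.037 -0.02   0.144] turn [ 0.004 -0.    -0.003]
```

```bash
python3 -m crank '[[0.037,-0.02,0.07,0.004,0,-0.003,0.6],[0.037,-0.02,0.144,0.004,0,-0.003,0.6],[0.037,-0.02,0.144,0.004,0,-0.003,0.6],[0.037,-0.02,0.144,0.004,0,-0.003,0.6],[0.037,-0.02,0.144,0.004,0,-0.003,0.6]]'; python3 - <<'E'
from h import *
go([.5763,.190,.080],np.pi/2)
E
```

```text
time: 8.2
eef_pos: [0.5756, 0.1908, 0.087]
tcp_rot: [0.707, 0.707, -0.001, -0.001]
contact_force: [0.1, -0.8, -1.3]
opening: 0.752
t 8.2 pos [0.5756 0.1908 0.087 ] phi 1.5715 tilt [-0.0015  0.0001] open 0.752 F [ 0.1 -0.8 -1.3] M [-0.01 -0.03 -0.01]
 shift [-0.005  0.005  0.047] turn [-0.001 -0.     0.   ]
```

Now I descend slowly, feeling for the pegs (tips at z = 79.5 mm).

```bash
python3 -m crank '[[-0.003,0.003,0.03,0,0,0,0.6],[-0.003,0.003,0.05,0,0,0,0.6],[-0.003,0.003,0.065,0,0,0,0.6],[-0.003,0.003,0.075,0,0,0,0.6],[-0.003,0.003,0.075,0,0,0,0.6]]'; python3 - <<'E'
from h import *
go([.5763,.190,.072],np.pi/2)
E
```

```text
time: 8.7
eef_pos: [0.5759, 0.1902, 0.0755]
tcp_rot: [0.707, 0.707, -0.001, -0.001]
contact_force: [0.5, -1.0, -2.5]
opening: 0.749
t 8.7 pos [0.5759 0.1902 0.0755] phi 1.5714 tilt [-0.0016 -0.    ] open 0.749 F [ 0.5 -1.  -2.5] M [-0.08 -0.09 -0.04]
 shift [-0.001  0.002  0.023] turn [-0.001  0.     0.   ]
```

```bash
python3 -m crank '[[0,0,0.01,0,0,0,0.6],[0,0,0.02,0,0,0,0.6],[0,0,0.03,0,0,0,0.6],[0,0,0.03,0,0,0,0.6]]'; python3 - <<'E'
from h import *
go([.5763,.190,.072],np.pi/2)
s=shot('scene'); overlay(s,[],(350,205,430,285),7,'p1.png')
E
```

```text
time: 9.1
eef_pos: [0.5761, 0.1903, 0.0728]
tcp_rot: [0.707, 0.707, -0.001, -0.001]
contact_force: [-3.7, -0.8, 6.1]
opening: 0.752
t 9.1 pos [0.5761 0.1903 0.0728] phi 1.5716 tilt [-0.0019 -0.0002] open 0.752 F [-3.7 -0.8  6.1] M [-0.17  0.43 -0.07]
 shift [-0.002  0.001  0.005] turn [-0.001  0.     0.001]
```

View pics/p1.png

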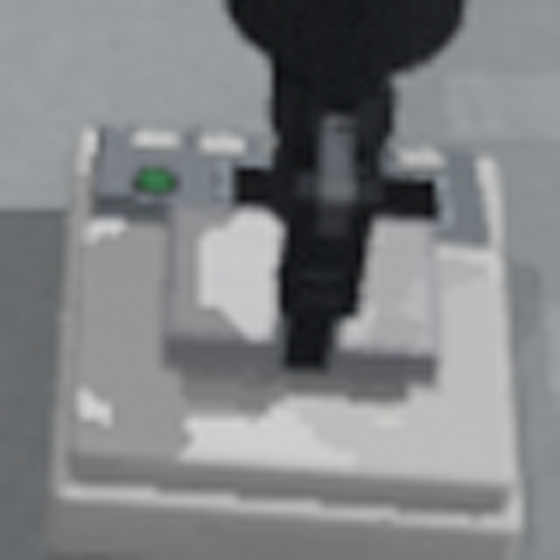

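```bash
python3 -m crank '[[0,0,0.005,0,0,0,0.6],[0,0,0.005,0,0,0,1],[0,0,0.005,0,0,0,1],[0,0,0.005,0,0,0,1],[0,0,0.005,0,0,0,1]]'; python3 -m crank '[[0,0,-0.1,0,0,0,1],[0,0,-0.4,0,0,0,1],[0,0,-0.7,0,0,0,1],[0,0,-0.95,0,0,0,1]]';python3 - <<'E'
from h import *
go([.55,.05,.2],0)
E
```

```text
time: 9.65
eef_pos: [0.5759, 0.1903, 0.0703]
tcp_rot: [0.707, 0.707, -0.001, -0.001]
contact_force: [0.3, 0.2, 0.0]
opening: 1.005
time: 10.05
eef_pos: [0.5767, 0.1904, 0.2169]
tcp_rot: [0.707, 0.707, 0.001, 0.0]
contact_force: [0.1, -0.3, 0.7]
opening: 0.999
t 10.05 pos [0.5767 0.1904 0.2169] phi 1.5715 tilt [0.0015 0.0006] open 0.999 F [ 0.1 -0.3  0.7] M [-0.01 -0.06  0.03]
 shift [-0.936 -0.179  0.112] turn [ 0.    -0.001  1.   ]
```

```bash
python3 -m crank '[[-0.9,-0.2,0,0,0,0.09,1],[-0.9,-0.2,0,0,0,0.19,1],[-0.9,-0.2,0,0,0,0.28,1],[-0.9,-0.2,0,0,0,0.4,1]]' >/dev/null; python3 - <<'E'
from h import *
s=shot('scene','s2.png');t=shot('top','t2.png')
go([.55,-.1,.2],0)
q=[.5767,.1885,.0]
L=[(pl(q,rect(-.033,.033,-.045,.045,z)),(0,0,255)) for z in (.072,.086)]
a=overlay(s,L,(350,215,430,295),5,'x.png');b=overlay(t,L,(205,210,285,290),5,'x.png')
cv2.imwrite('pics/p2.png',cv2.hconcat([a,b]))
a=overlay(s,[],(255,200,325,270),5.7,'x.png');b=overlay(t,[],(310,240,380,320),5,'x.png')
cv2.imwrite('pics/to1.png',cv2.hconcat([a[:399],b[:399]]))
b=overlay(t,[],(310,240,380,320),7,'to2.png')
E
```

```text
t 10.55 pos [0.5463 0.0541 0.2144] phi 0.9796 tilt [0.0001 0.0001] open 0.998 F [-0.2  0.4 -0.2] M [-0.02  0.02 -0.01]
 shift [-0.84   0.593  0.096] turn [-0.    -0.     0.624]
```

View pics/p2.png

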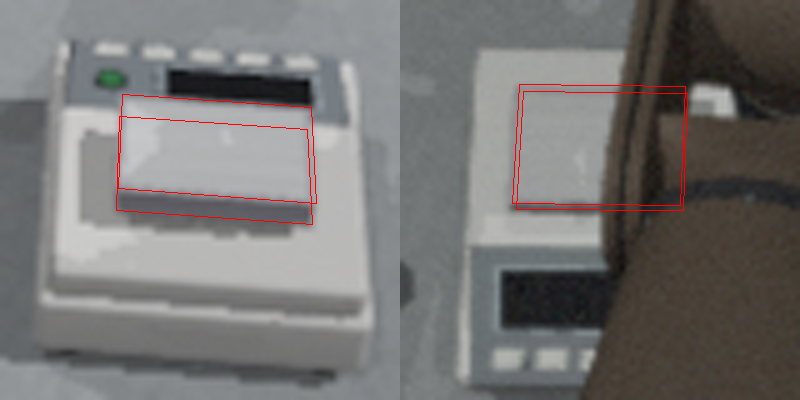

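View pics/to1.png

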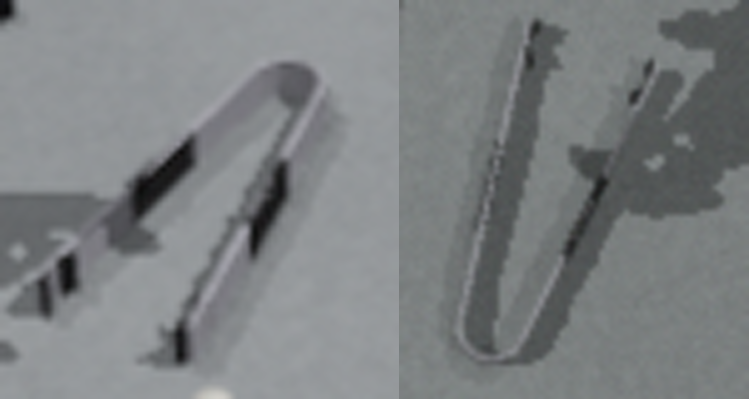

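```bash
python3 - <<'E'
from h import *
t=shot('top');s=shot('scene')
for n,u in dict(bow=(327.6,311.4),jl=(337.4,244),jr=(360.4,252),sl=(329.2,273),sr=(347.4,283)).items(): print(n,at_z(t,u,.022).round(4))
for n,u in dict(bow=(255+298/5.7,200+62/5.7),jl=(255+40/5.7,200+278/5.7),jr=(255+180/5.7,200+322/5.7),sl=(255+163/5.7,200+162/5.7),sr=(255+267/5.7,200+190/5.7)).items(): print(n,at_z(s,u,.022).round(4))
print('net', at_z(t,(336.8,280.4),.011),at_z(s,(292.1,234),.011),'jaws',at_z(t,(344.8,250.2),.011),at_z(s,(277.9,253),.011))
E
```

```text
bow [ 0.3898 -0.0384  0.022 ]
jl [ 0.5788 -0.0647  0.022 ]
jr [ 0.5565 -0.1294  0.022 ]
sl [ 0.4958 -0.0421  0.022 ]
sr [ 0.4684 -0.0927  0.022 ]
bow [ 0.396 -0.037  0.022]
jl [ 0.5585 -0.131   0.022 ]
jr [ 0.5795 -0.0654  0.022 ]
sl [ 0.4755 -0.0897  0.022 ]
sr [ 0.4898 -0.0395  0.022 ]
net [ 0.47700358 -0.06368292  0.011     ] [ 0.4827554  -0.06649392  0.011     ] jaws [ 0.56354995 -0.08610936  0.011     ] [ 0.55810179 -0.09137881  0.011     ]
```

```bash
python3 - <<'E'
from h import *
s=dict(shot('scene'));t=dict(shot('top'))
s['pixels']=cv2.imread('pics/scene0.png')[:,:,::-1].copy();t['pixels']=cv2.imread('pics/top0.png')[:,:,::-1].copy()
def circ(q,r,z): a=np.linspace(0,2*np.pi,40); return np.c_[q[0]+r*np.cos(a),q[1]+r*np.sin(a),0*a+z]
ims=[]
for q in ([.655,-.0425],):
  for p,b in ((s,(275,258,311,302)),(t,(310,200,346,236))):
    L=[(circ(q,.015,0),(0,0,255)),(circ(q,.015,.044),(0,255,0)),(circ(q,.017,.048),(255,0,0)),(circ(q,.006,.06),(255,0,255))]
    f=10; ims.append(cv2.hconcat([overlay(p,[],b,f,'x.png'),overlay(p,L,b,f,'x.png')]))
cv2.imwrite('pics/wb.png',cv2.resize(cv2.vconcat(ims),None,fx=.7,fy=.7))
go([.4815,-.067,.14],-.325)
E
```

```text
t 10.75 pos [0.5464 0.0559 0.2134] phi 0.9849 tilt [-0.0011  0.0001] open 0.999 F [ 0.3  1.1 -0.1] M [0.07 0.02 0.04]
 shift [-0.922  0.093  0.49 ] turn [-0.     0.001  0.834]
```

View pics/wb.png

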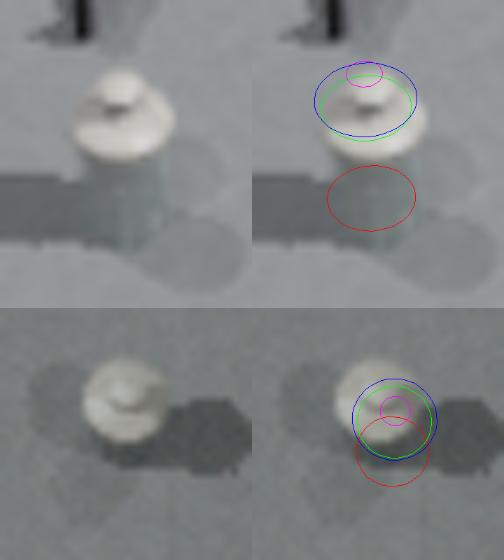

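```bash
python3 - <<'E'
from h import *
s=dict(shot('scene'));t=dict(shot('top'))
s['pixels']=cv2.imread('pics/scene0.png')[:,:,::-1].copy();t['pixels']=cv2.imread('pics/top0.png')[:,:,::-1].copy()
def circ(q,r,z): a=np.linspace(0,2*np.pi,40); return np.c_[q[0]+r*np.cos(a),q[1]+r*np.sin(a),0*a+z]
ims=[]
for p,uv in ((s,(275+(376-252)/7,258+120/7)),(t,(310+(378-252)/7,200+(400-308)/7))): print(at_z(p,uv,.048))
for q in ([.6635,-.0375],):
  for p,b in ((s,(275,258,311,302)),(t,(310,200,346,236))):
    L=[(circ(q,.015,0),(0,0,255)),(circ(q,.015,.044),(0,255,0)),(circ(q,.017,.048),(255,0,0)),(circ(q,.006,.06),(255,0,255))]
    f=10; ims.append(cv2.hconcat([overlay(p,[],b,f,'x.png'),overlay(p,L,b,f,'x.png')]))
cv2.imwrite('pics/wb.png',cv2.resize(cv2.vconcat(ims),None,fx=.7,fy=.7))
E
```

```text
[ 0.66535577 -0.0363871   0.048     ]
[ 0.66155594 -0.03715068  0.048     ]
```

View pics/wb.png

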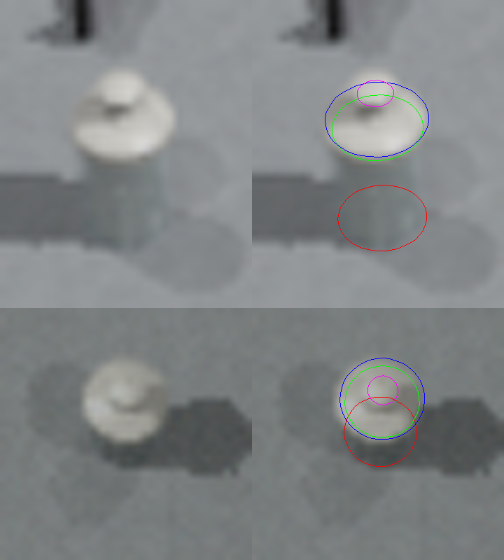

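```bash
python3 -m crank '[[-0.3,0.03,0.1,0,0,0.09,1],[-0.6,0.06,0.3,0,0,0.19,1],[-0.92,0.09,0.49,0,0,0.28,1],[-0.92,0.09,0.49,0,0,0.834,1],[-0.92,0.09,0.49,0,0,0.834,1],[-0.92,0.09,0.49,0,0,0.834,1],[-0.92,0.09,0.49,0,0,0.834,1],[-0.92,0.09,0.49,0,0,0.834,1],[-0.92,0.09,0.49,0,0,0.834,1],[-0.92,0.09,0.49,0,0,0.834,1]]'; python3 - <<'E'
from h import *
go([.4815,-.067,.045],-.325)
E
```

```text
time: 11.85
eef_pos: [0.4808, -0.0665, 0.1396]
tcp_rot: [0.987, -0.162, -0.001, 0.0]
contact_force: [0.7, 1.0, -1.5]
opening: 0.998
t 11.85 pos [ 0.4808 -0.0665  0.1396] phi -0.3264 tilt [-0.0017  0.0001] open 0.998 F [ 0.7  1.  -1.5] M [-0.06 -0.04 -0.01]
 shift [0.006 0.001 0.631] turn [ 0.     0.001 -0.001]
```

```bash
python3 -m crank '[[0.006,0,0.3,0,0,0,1],[0.006,0,0.6,0,0,0,1],[0.006,0,0.63,0,0,0,1],[0.006,0,0.63,0,0,0,1]]'; python3 - <<'E'
from h import *
go([.4815,-.067,-.001],-.325)
s=shot('scene');overlay(s,[],(235,180,335,280),6,'x3.png')
E
```

```text
time: 12.25
eef_pos: [0.4805, -0.0667, 0.0443]
tcp_rot: [0.987, -0.162, -0.002, -0.0]
contact_force: [0.1, 0.1, 0.3]
opening: 1.0
t 12.25 pos [ 0.4805 -0.0667  0.0443] phi -0.3262 tilt [-0.0048  0.0012] open 1.0 F [0.1 0.1 0.3] M [ 0.02  0.06 -0.  ]
 shift [ 0.008 -0.     0.302] turn [ 0.     0.003 -0.001]
```

View pics/x3.png

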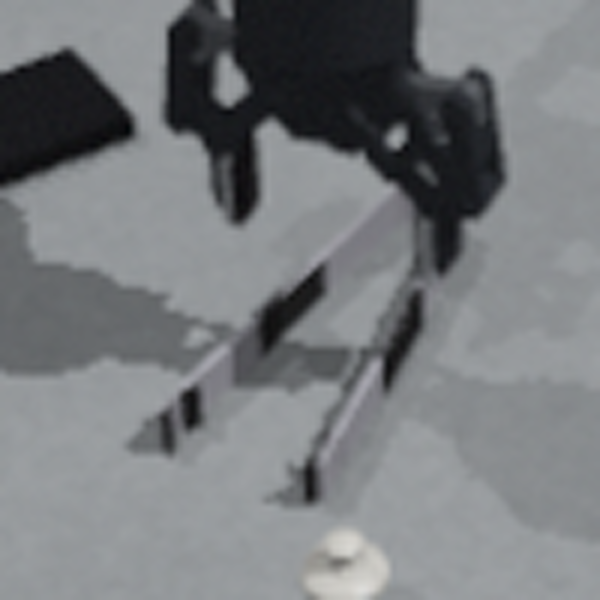

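```bash
python3 -m crank '[[0.008,0,0.15,0,0.003,0,1],[0.008,0,0.25,0,0.003,0,1],[0.008,0,0.3,0,0.003,0,1],[0.008,0,0.3,0,0.003,0,1],[0.008,0,0.3,0,0.003,0,0.72],[0.008,0,0.3,0,0.003,0,0.72],[0.008,0,0.3,0,0.003,0,0.6],[0.008,0,0.3,0,0.003,0,0.6],[0.008,0,0.3,0,0.003,0,0.6]]' 20; python3 - <<'E'
from h import *
go([.4815,-.067,.025],-.325)
s=shot('scene');overlay(s,[],(235,180,335,280),6,'x4.png')
E
```

```text
time: 13.2
eef_pos: [0.4849, -0.0685, 0.0032]
tcp_rot: [0.987, -0.163, 0.004, 0.001]
contact_force: [-2.3, 1.5, 10.5]
opening: 0.603
t 13.2 pos [ 0.4849 -0.0685  0.0032] phi -0.328 tilt [ 0.0073 -0.0032] open 0.603 F [-2.3  1.5 10.5] M [0.08 0.27 0.03]
 shift [-0.023 -0.002 -0.145] turn [ 0.    -0.005 -0.002]
```

View pics/x4.png

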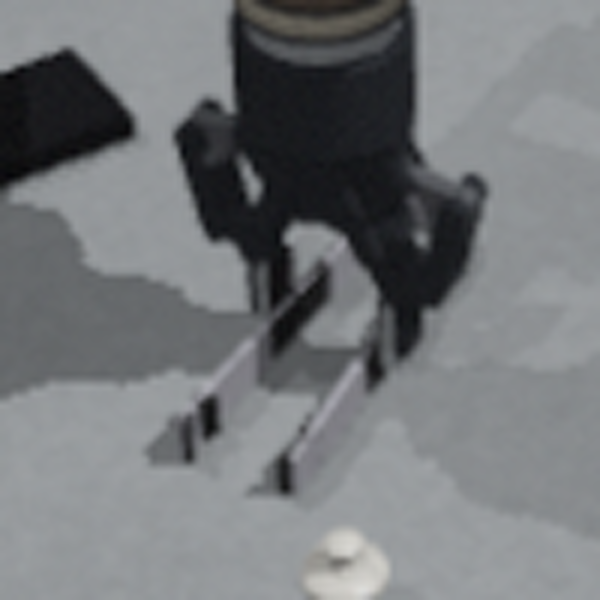

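```bash
python3 -m crank '[[0,0,-0.05,0,0,0,0.6],[0,0,-0.1,0,0,0,0.6],[0,0,-0.17,0,0,0,0.6],[0,0,-0.23,0,0,0,0.6],[0,0,-0.23,0,0,0,0.6],[0,0,-0.23,0,0,0,0.6]]' 20; python3 - <<'E'
from h import *
go([.4815,-.067,.025],-.325)
s=shot('scene','s5.png');overlay(s,[],(235,180,335,280),6,'x5.png')
t=shot('top','t5.png');overlay(t,[],(300,200,400,300),6,'y5.png')
E
```

```text
time: 13.85
eef_pos: [0.4824, -0.0676, 0.035]
tcp_rot: [0.987, -0.163, 0.002, 0.001]
contact_force: [-1.1, -0.9, -0.8]
opening: 0.603
t 13.85 pos [ 0.4824 -0.0676  0.035 ] phi -0.3284 tilt [ 0.0035 -0.0017] open 0.603 F [-1.1 -0.9 -0.8] M [ 0.01 -0.03 -0.03]
 shift [-0.008 -0.002  0.067] turn [ 0.    -0.002 -0.002]
```

View pics/x5.png

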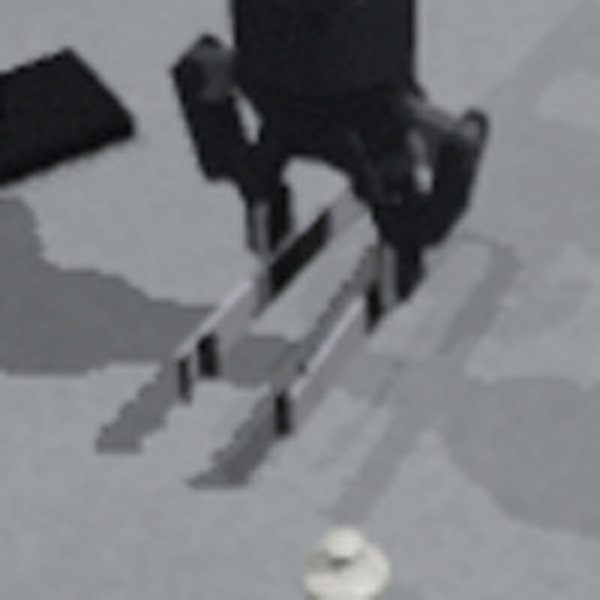

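View pics/y5.png

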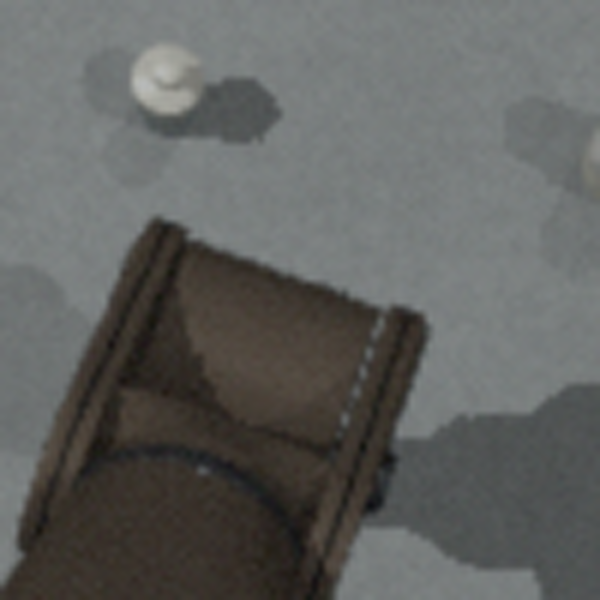

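```bash
python3 - <<'E'
from h import *
s=shot('scene')
st=telemetry.get_state();e=st['eef_pos'];print(e)
z=.0318+.022
a=at_z(s,(235+180/6,180+360/6),z);b=at_z(s,(235+279/6,180+393/6),z)
print(a,b,np.linalg.norm(a-b)); m=(a+b)/2
d=np.array([np.cos(-.328),np.sin(-.328)]);n=np.array([-d[1],d[0]])
print('mid rel TCP along,lat',(m[:2]-e[:2])@d,(m[:2]-e[:2])@n, 'tipaxis yaw',np.arctan2(-(b-a)[0],(b-a)[1]))
print('orig bow tri check')
for f,p in (('pics/scene0.png',s),):pass
print(finder.pinpoint('tongs_jaws',s)[:2],finder.pinpoint('tongs_grip',s)[:2])
for l in ('tongs_jaws','tongs_grip'):
  for x in finder.pinpoint(l,s)[:1]:
    P=at_z(s,x['location'][::-1],.043); print(l,P,(P[:2]-e[:2])@d,(P[:2]-e[:2])@n)
E
```

```text
[ 0.48184866 -0.06744311  0.03414406]
[ 0.55976687 -0.12073365  0.0538    ] [ 0.57517687 -0.077061    0.0538    ] 0.046311641889035964
mid rel TCP along,lat 0.09119149859215785 -0.002193800640708457 tipaxis yaw -0.33921360667032024
orig bow tri check
[{'location': [242.5, 276.8], 'confidence': 0.91}] [{'location': [226.7, 291.7], 'confidence': 0.8}]
tongs_jaws [ 0.55409512 -0.09293493  0.043     ] 0.07660709283657173 -0.0008585923467107519
tongs_grip [ 0.49059264 -0.0651128   0.043     ] 0.0075271192772048846 0.005022953784437438
```

```bash
python3 - <<'E'
from h import *
go([.5357,.0085,.015],-.328)
E
```

```text
t 14.2 pos [ 0.4821 -0.0675  0.0343] phi -0.3285 tilt [ 0.0021 -0.0012] open 0.602 F [-0.7  0.2 -0.9] M [-0.03 -0.   -0.  ]
 shift [ 0.175 -0.595  0.129] turn [ 0.    -0.002 -0.   ]
```

```bash
python3 -m crank '[[0.03,-0.1,0,0,0,0,0.6],[0.08,-0.25,0,0,0,0,0.6],[0.12,-0.4,0.03,0,0,0,0.6],[0.16,-0.52,0.08,0,0,0,0.6],[0.175,-0.595,0.129,0,0,0,0.6],[0.175,-0.595,0.129,0,0,0,0.6],[0.175,-0.595,0.129,0,0,0,0.6]]' 20; python3 - <<'E'
from h import *
go([.5878,-.0092,.015],-.328)
s=shot('scene','s6.png');overlay(s,[],(245,200,345,300),6,'x6.png')
E
```

```text
time: 14.9
eef_pos: [0.5353, 0.0083, 0.0148]
tcp_rot: [0.987, -0.163, 0.001, 0.001]
contact_force: [0.6, 0.6, -0.8]
opening: 0.598
t 14.9 pos [0.5353 0.0083 0.0148] phi -0.3278 tilt [ 0.0013 -0.0015] open 0.598 F [ 0.6  0.6 -0.8] M [ 0.02  0.04 -0.03]
 shift [ 0.369 -0.002 -0.001] turn [ 0.001 -0.001  0.   ]
```

View pics/x6.png

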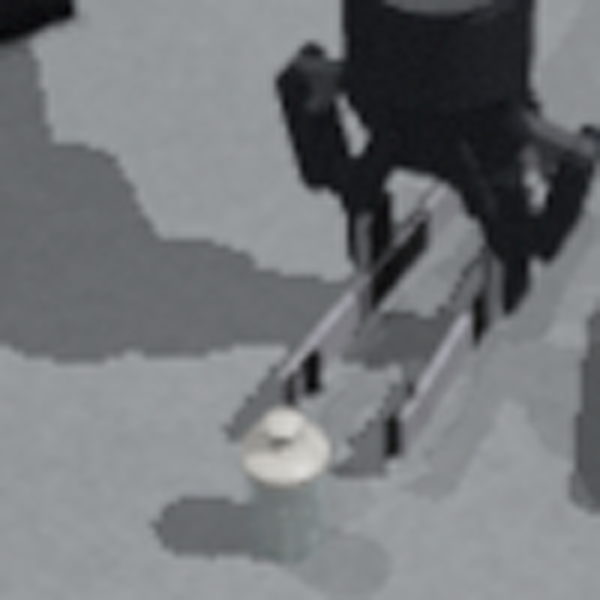

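```bash
python3 - <<'E'
from h import *
s=shot('scene')
e=telemetry.get_state()['eef_pos']
z=.0333
d=np.array([np.cos(-.328),np.sin(-.328)]);n=np.array([-d[1],d[0]])
a=at_z(s,(245+287/6,200+376/6),z);b=at_z(s,(245+388/6,200+420/6),z);m=(a+b)/2
print(a,b,np.linalg.norm(a-b),(m[:2]-e[:2])@d,(m[:2]-e[:2])@n)
B=at_z(s,(245+286/6,200+450/6),.048);print(B,(B[:2]-m[:2])@d,(B[:2]-m[:2])@n)
B=at_z(s,(245+286/6,200+535/6),.004);print(B,(B[:2]-m[:2])@d,(B[:2]-m[:2])@n)
E
```

```text
[ 0.61046942 -0.04479255  0.0333    ] [ 0.63058657 -0.00164398  0.0333    ] 0.04760775320876751 0.09034743202093364 -0.002054122017028122
[ 0.66491846 -0.03656235  0.048     ] 0.04632274702247508 0.0016677060762666069
[ 0.66893801 -0.03766128  0.004     ] 0.050482022226715426 0.001922267392049691
```

```bash
python3 -m crank '[[0.05,-0.012,0,0,0,0,0.6],[0.12,-0.012,0,0,0,0,0.6],[0.2,-0.012,0,0,0,0,0.6],[0.27,-0.012,0,0,0,0,0.6],[0.33,-0.012,0,0,0,0,0.6],[0.38,-0.012,0,0,0,0,0.6],[0.38,-0.012,0,0,0,0,0.6],[0.38,-0.012,0,0,0,0,0.6]]' 20; python3 - <<'E'
from h import *
go([.5878,-.0092,.015],-.328)
s=shot('scene','s7.png');a=overlay(s,[],(260,235,340,305),5,'x.png')
t=shot('top');b=overlay(t,[],(300,195,370,265),5,'x.png')
cv2.imwrite('pics/x7.png',cv2.hconcat([a,b]))
E
```

```text
time: 15.8
eef_pos: [0.5904, -0.0083, 0.0153]
tcp_rot: [0.987, -0.163, 0.001, 0.0]
contact_force: [-0.1, -0.5, 0.2]
opening: 0.598
t 15.8 pos [ 0.5904 -0.0083  0.0153] phi -0.3284 tilt [ 0.0022 -0.0013] open 0.598 F [-0.1 -0.5  0.2] M [0.04 0.04 0.01]
 shift [-0.014  0.011  0.002] turn [ 0.    -0.002 -0.   ]
```

View pics/x7.png

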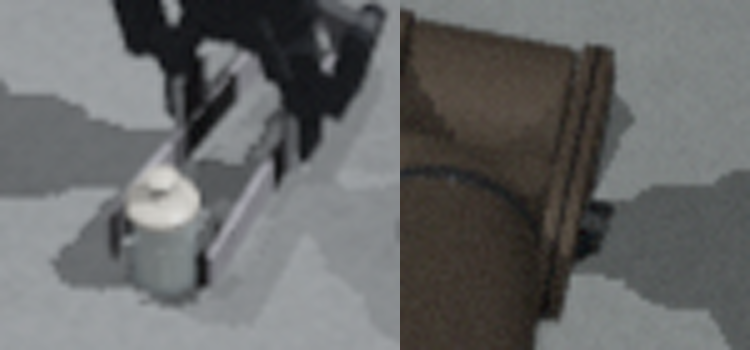

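```bash
python3 - <<'E'
from h import *
s=shot('scene','s8.png')
d=np.array([np.cos(-.328),np.sin(-.328)]);n=np.array([-d[1],d[0]])
e=telemetry.get_state()['eef_pos']
def circ(q,r,z): a=np.linspace(0,2*np.pi,40); return np.c_[q[0]+r*np.cos(a),q[1]+r*np.sin(a),0*a+z]
B=[.6654,-.0364]
m=e[:2]+.0905*d-.002*n; za=.0335;zb=.0115
L=[(circ(B,.015,0),(0,0,255)),(circ(B,.017,.048),(255,0,0)),(circ(B,.015,.0335),(0,255,255))]
for sg in(1,-1):
  tip=m+sg*.0245*n; back=tip-.022*d
  L.append((np.array([[*tip,za],[*back,za],[*back,zb],[*tip,zb]]),(0,255,0)))
b=(270,245,325,300)
cv2.imwrite('pics/x8.png',cv2.hconcat([overlay(s,[],b,7,'x.png'),overlay(s,L,b,7,'x.png')]))
E
```

```text
(no output)
```

View pics/x8.png

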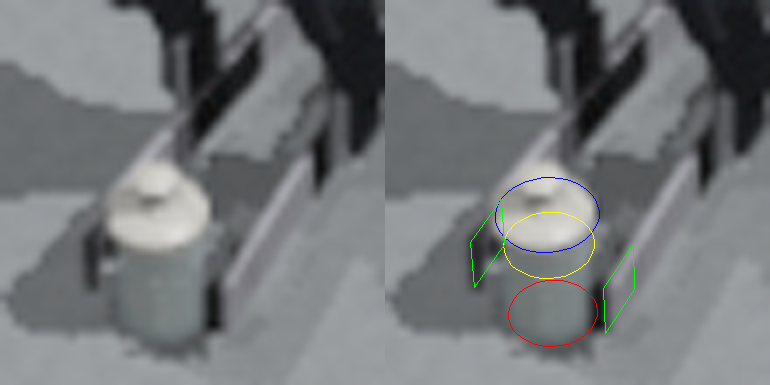

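```bash
python3 -m crank '[[0,0,0,0,0,0,0.5],[0,0,0,0,0,0,0.45],[0,0,0,0,0,0,0.35],[0,0,0,0,0,0,0.35],[0,0,0,0,0,0,0.35],[0,0,0,0,0,0,0.35],[0,0,0,0,0,0,0.35]]' 35; python3 - <<'E'
from h import *
go([.5878,-.0092,.05],-.328)
s=shot('scene','s9.png');overlay(s,[],(260,225,330,300),7,'x9.png')
E
```

```text
time: 16.65
eef_pos: [0.5906, -0.0083, 0.0156]
tcp_rot: [0.987, -0.163, 0.002, 0.0]
contact_force: [-0.3, 0.5, -0.2]
opening: 0.479
t 16.65 pos [ 0.5906 -0.0083  0.0156] phi -0.3284 tilt [ 0.0029 -0.0014] open 0.479 F [-0.3  0.5 -0.2] M [0.09 0.09 0.03]
 shift [-0.015  0.012 -0.23 ] turn [ 0.    -0.002 -0.   ]
```

View pics/x9.png

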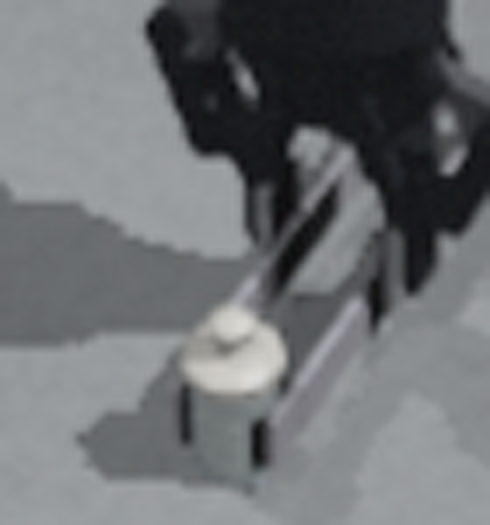

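```bash
python3 -m crank '[[0,0,0,0,0,0,0.35],[0,0,0,0,0,0,0.35],[0,0,0,0,0,0,0.35]]' 50; python3 -m crank '[[0,0,-0.05,0,0,0,0.35],[0,0,-0.12,0,0,0,0.35],[0,0,-0.2,0,0,0,0.35],[0,0,-0.2,0,0,0,0.35]]' 50; python3 - <<'E'
from h import *
s=shot('scene','s10.png');overlay(s,[],(250,205,330,300),6,'x10.png')
go([.5878,-.0092,.05],-.328)
E
```

```text
time: 17.0
eef_pos: [0.5906, -0.0083, 0.0156]
tcp_rot: [0.987, -0.163, 0.002, 0.0]
contact_force: [-1.3, 0.8, 0.6]
opening: 0.47
time: 17.4
eef_pos: [0.5926, -0.0087, 0.0486]
tcp_rot: [0.987, -0.163, 0.004, 0.001]
contact_force: [0.5, -0.1, -0.8]
opening: 0.476
t 17.45 pos [ 0.5918 -0.0085  0.0475] phi -0.3284 tilt [ 0.0066 -0.0022] open 0.472 F [-0.5  0.3 -2. ] M [0.02 0.07 0.02]
 shift [-0.024  0.013 -0.017] turn [-0.    -0.004 -0.   ]
```

View pics/x10.png

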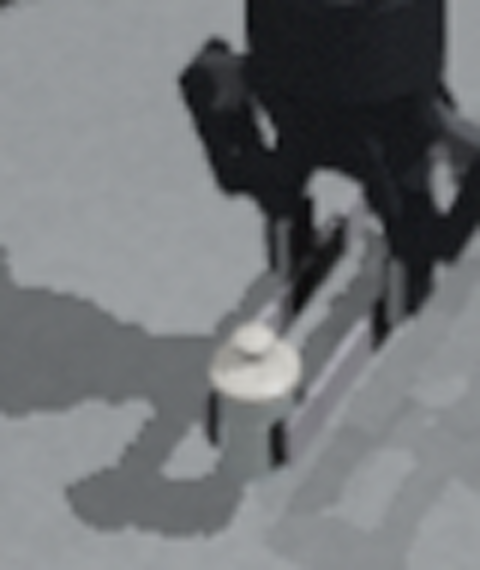

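```bash
python3 -m crank '[[0,0,-0.1,0,0,0,0.35],[0,0,-0.25,0,0,0,0.35],[0,0,-0.4,0,0,0,0.35],[0,0,-0.55,0,0,0,0.35],[0,0,-0.65,0,0,0,0.35],[0,0,-0.7,0,0,0,0.35],[0,0,-0.7,0,0,0,0.35]]' 50; python3 - <<'E'
from h import *
go([.5038,.2172,.14],-.328)
E
```

```text
time: 18.15
eef_pos: [0.5907, -0.0082, 0.1518]
tcp_rot: [0.987, -0.163, 0.003, 0.0]
contact_force: [0.7, 0.2, -1.2]
opening: 0.472
t 18.15 pos [ 0.5907 -0.0082  0.1518] phi -0.3284 tilt [ 0.005  -0.0018] open 0.472 F [ 0.7  0.2 -1.2] M [-0.01  0.03 -0.04]
 shift [-1.034 -1.235  0.073] turn [ 0.    -0.003 -0.   ]
```

```bash
python3 -m crank '[[-0.06,-0.07,0,0,0,0,0.35],[-0.15,-0.18,0,0,0,0,0.35],[-0.25,-0.3,0,0,0,0,0.35],[-0.35,-0.42,0,0,0,0,0.35],[-0.44,-0.53,0,0,0,0,0.35],[-0.5,-0.6,0,0,0,0,0.35]]'; python3 -m crank '[[-0.1,-0.12,0,0,0,0,0.35],[-0.2,-0.24,0,0,0,0,0.35],[-0.3,-0.36,0,0,0,0,0.35],[-0.4,-0.48,0.02,0,0,0,0.35],[-0.48,-0.58,0.05,0,0,0,0.35],[-0.534,-0.635,0.07,0,0,0,0.35],[-0.534,-0.635,0.07,0,0,0,0.35],[-0.534,-0.635,0.07,0,0,0,0.35]]'; python3 - <<'E'
from h import *
go([.5038,.2172,.137],-.328)
s=shot('scene','s11.png');overlay(s,[],(340,180,440,300),5,'x11.png')
t=shot('top','t11.png');overlay(t,[],(200,195,290,295),5,'y11.png')
E
```

```text
time: 18.75
eef_pos: [0.5461, 0.1032, 0.1484]
tcp_rot: [0.987, -0.163, -0.0, 0.001]
contact_force: [-0.1, 0.5, -1.8]
opening: 0.469
time: 19.55
eef_pos: [0.503, 0.217, 0.1391]
tcp_rot: [0.987, -0.163, 0.001, 0.001]
contact_force: [1.0, -0.4, -1.7]
opening: 0.473
t 19.55 pos [0.503  0.217  0.1391] phi -0.328 tilt [ 0.0024 -0.002 ] open 0.473 F [ 1.  -0.4 -1.7] M [0.03 0.01 0.02]
 shift [ 0.005 -0.003  0.014] turn [ 0.001 -0.002 -0.   ]
```

View pics/x11.png

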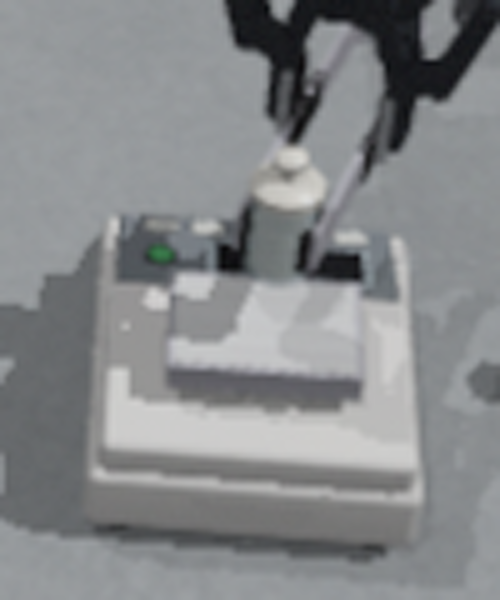

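View pics/y11.png

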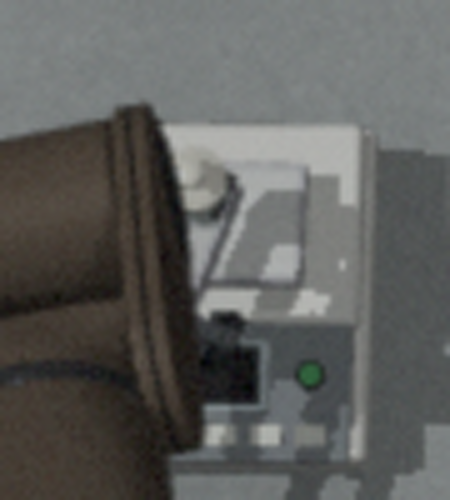

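```bash
python3 - <<'E'
from h import *
s=shot('scene');t=shot('top')
us,ut=(340+289/5,180+188/5),(200+202/5,195+183/5)
print(tri([s,t],[us,ut]),at_z(s,us,.171),at_z(t,ut,.171))
def circ(q,r,z): a=np.linspace(0,2*np.pi,40); return np.c_[q[0]+r*np.cos(a),q[1]+r*np.sin(a),0*a+z]
q=[.5767,.1885,0.];zb=.1235
L=[(pl(q,rect(-.033,.033,-.045,.045,z)),(0,0,255)) for z in (.072,.086)]+[(circ(q,.015,zb),(0,255,255)),(circ(q,.017,zb+.048),(255,0,0))]
cv2.imwrite('pics/z.png',cv2.hconcat([overlay(s,L,(350,190,430,280),5,'x.png'),overlay(t,L,(205,200,285,290),5,'x.png')]))
go([.5038,.2172,.137],-.328)
E
```

```text
[0.57569621 0.18935515 0.1648342 ] [0.58280312 0.19088482 0.171     ] [0.5741142  0.18605144 0.171     ]
t 19.75 pos [0.5037 0.2166 0.1397] phi -0.3296 tilt [ 0.0034 -0.0015] open 0.474 F [-0.1  0.1 -1. ] M [ 0.05 -0.01  0.07]
 shift [-0.    -0.004  0.018] turn [ 0.    -0.002 -0.001]
```

View pics/z.png

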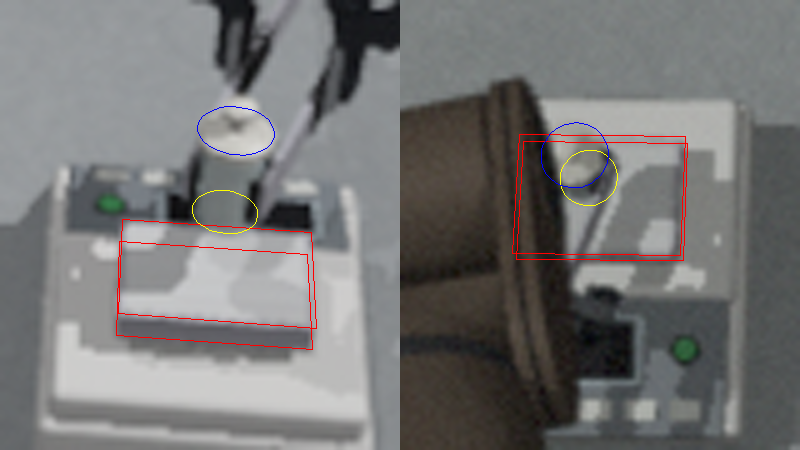

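```bash
python3 -m crank '[[0,0,0,0,0,0,0.35],[0,0,0,0,0,0,0.35],[0,0,0,0,0,0,0.35],[0,0,0,0,0,0,0.35],[0,0,0,0,0,0,0.35],[0,0,0,0,0,0,0.35]]'; python3 - <<'E'
from h import *
go([.5038,.2172,.137],-.328)
s=shot('scene','s12.png');print(telemetry.get_state()['dq'].round(3))
cv2.imwrite('pics/fin.png',s['pixels'][:,:,::-1])
E
```

```text
time: 20.35
eef_pos: [0.5031, 0.2173, 0.1394]
tcp_rot: [0.987, -0.163, 0.002, 0.0]
contact_force: [-0.7, 0.4, -1.3]
opening: 0.476
t 20.35 pos [0.5031 0.2173 0.1394] phi -0.3283 tilt [ 0.0029 -0.0015] open 0.476 F [-0.7  0.4 -1.3] M [ 0.01  0.01 -0.02]
 shift [ 0.004 -0.001  0.016] turn [ 0.    -0.002 -0.   ]
[-0.     0.    -0.001  0.001 -0.     0.001]
```

View pics/fin.png

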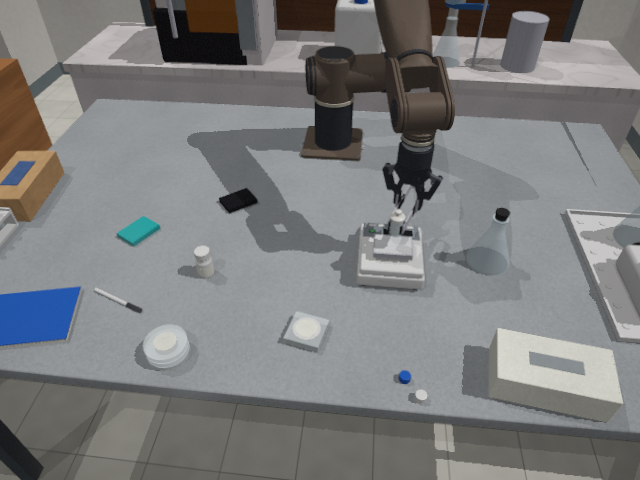

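The arm is still. The bottle is held upright at (398,218) above the pan, and the buffer bottle, membrane box and flask have not moved.

```bash
python3 -c "
from plant import ticket
print(ticket.sign_off())"
```

```text
the job is handed in; nothing more can be done
None
```

I put the steel pan back on the balance and let go of it. Then I picked up the tongs, closed them on the weighing bottle and lifted it upright. The job was handed in at about 20.4 s with the bottle held still about 3 cm above the middle of the pan.

**Last checks:**
- **Pan:** it came to rest at carrier height (tool at 72.8 mm, with 6 N of contact), and its edges match the home outline in both cameras. The part of it hidden by the arm in the top view could not be checked.
- **Bottle position:** the two cameras together put the stopper at (0.576, 0.189) m, within a couple of millimetres of the pan's middle. Taken separately they disagree by about 9 mm in x and 5 mm in y. The triangulated height is about 6 mm lower than I expected from the arm's pose (31 mm above the pan instead of 37 mm).
- **Grip:** the finger width over the sleeves worked out at about 43 mm, against the 40 to 42 mm stated. It stalled there under 50 N and held throughout the carry.
- **Stillness and surroundings:** joint speeds were about zero and the force on the tool was only a light load's weight. The buffer bottle, membrane box and flask are where they were.

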